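# Set the batch counter of the red-lidded jar to 4

### The job

The pieces in the red-lidded jar are from batch 4: turn the red knob of the batch counter in front of that jar until the 4 stands in the middle of the counter's small window, then let go. Leave the counter with the black knob set as it is.

Things in the scene. Friction and masses are not known exactly. Their poses are not given: they have to be found in the camera images.
- red_counter: Grey box, 110 x 110 mm on a steel foot plate 118 x 136 mm, screwed down; origin under its centre, on the bench. Flat cover 48 mm high with a 22 x 21 mm window centred 39 mm from the knob's axis towards the robot (its own -x); black numerals 15 mm high on a white drum show in it. A red-lidded jar, 84 mm high, stands about 97 mm behind its centre (+x).
- red_grip (a point): Point on the upright axis of the red knob (over the box's centre), 69 mm above the bench, 14 mm below the knob's flat top. The knob is round, ribbed and fixed to the drum: 38 mm in diameter from 53 to 83 mm above the bench, with a black skirt below it 42 mm in diameter. The point turns with the knob.
- red_dial (a joint): Angle of the red knob and drum, 0 to 5.65 rad with stops at both ends; grows clockwise seen from above. Number n is in the middle of the window at n x 0.628 rad (the 4 at 2.513); a larger number comes in from the right. Starts 0.5 to 1.35 rad short of the 4. No clicks; light friction, 0.05 N m; stays where it is left.
- black_zero (a point): Middle of the numeral 0 on the drum of the other counter, which is alike but has a black knob and a black-lidded jar behind it, may show any number, and is not to be turned. The point lies 38.5 mm from that knob's axis, 43 mm above the bench (under the cover unless 0 is in the window), and turns with the drum.

How it is judged:
By the outcome, as a careful person would: the job done as asked, in the order asked, and still so for the second after the job is handed in, with the robot touching nothing.
It also fails if it takes over 27 s, if anything falls off the work surface, if the arm or the gripper's body presses on something with over 40 N, if the wrist force passes 120 N, or if a joint passes its speed limit or range.

### The arm

A 6-joint arm with a two-finger parallel gripper is mounted at the origin on a cart in front of the work surface, level with it; the furniture and walls round the work are solid. World frame = base frame: x ahead of the robot, y to its left, z up, the work surface at z = 0. Lengths are in m, angles in rad, forces in N, time in s.
With the tool pointing down it reaches from about 0.325 to 0.9 m from the base axis. Payload 6.1 kg.
Tool frame: the origin (TCP) lies midway between the tips of the shut fingers; the grasp point (between the pads) lies 19 mm behind it; z points along the fingers, y is the line along which they close (so a half turn about z gives the same grasp; the last joint's range is limited). The gripper opens to 85 mm and grips with 20 to 120 N. Pads are 22 mm wide; open, the fingers measure 114 mm over their backs; the gripper's body (76 mm by 85 mm) begins 54 mm behind the grasp point. The pads swing forward as they close: fully open they stand 13 mm farther back than shut.
Start: joints at [1.036, 0.22, 1.526, -0, 1.395, -0.126], TCP at [0.248, 0.573, 0.231] pointing down, gripper open.
Joint ranges: [-2.98, 2.98], [-0.91, 2.08], [0.09, 2.57], [-1.24, 4.39], [0.2, 2.65], [-2.68, 2.68]. Speed limits (rad/s): [2.57, 2.57, 3.01, 3.14, 3.14, 3.14].

### API

Orientations are given as [roll, pitch, yaw] about the fixed x, y, z axes, in that order (R = Rz(yaw) Ry(pitch) Rx(roll)).
In Python, from plant import movep, move_l, set_joints, gripper_to, hold, inverse_kinematics, observe, get_image, get_calibration, Unreachable, job_done gives the robot as it stands. Calls block until the motion is done:
- movep(position, orientation): joint-space move of the TCP to a pose.
- move_l(position, feed=0.15, rotation=None, max_force=None): straight line of the TCP; rotation=None keeps the orientation; feed is the mean speed in m/s. With max_force (N) it stops when the force on the tool has changed by that much, and returns True; else False.
- set_joints(angles): joint-space move.
- gripper_to(opening, f_grip=None): finger opening in m; f_grip is the grip in N (None keeps the last); returns when the fingers have stopped.
- hold(seconds).
- inverse_kinematics(position, orientation): joint angles nearest the present ones, or None.
- observe(): the state.
- get_image(name): name is "scene" or "top" or "wrist"; returns (picture, depth): 384x512x3 uint8, red, green, blue; 384x512 float32, m along the optical axis (not along the pixel's ray), 0 where there is no reading.
- get_calibration(name): a dict with "intrinsics" (3x3 intrinsics, pixels), "world_from_camera" (4x4, takes a point from camera to world coordinates). Camera axes: x right, y down, z forward; pixel columns grow to the right and rows downward; lengths in m; the calibration is good to about 2 mm. A picture is of the moment at which its call begins: read the wrist's pose just before it. get_calibration takes no time and is no camera call; for the wrist camera it gives the pose at the moment of the call.
A pose or a line that the arm cannot do raises Unreachable and nothing moves.
- job_done(): hands the job in; it is judged then, once.
The state is a dict: "time_s": time; "q": joint angles; "joint_velocities": joint speeds; "joint_torque": joint torques, N m; "eef_pos": TCP position; "tcp_rot": TCP orientation; "ft_force": force on the tool from outside, world axes, zero at the start; "torque": the same for the moment, N m; "opening": finger opening in m; "grasp_force": force on a finger pad.
Only numpy, scipy, OpenCV 4.12 (cv2) and the standard library are available. Lean on these libraries where they do the work, as an engineer would, in place of code of your own. Each camera call takes 0.05 s, during which the arm holds its last target. There are 200 camera calls.

## Working session

There is one attempt and no reset: what is moved stays moved. The work goes in short steps, each a Python script; the robot and the scene stay as the last script left them, time stands still between calls to the robot, and variables do not carry over. Pictures are saved under pics/ and viewed, at most 10 in all, crops included, and the job is handed in when it is done.

```bash
mkdir -p pics; ls; cat > h.py <<'E'
import numpy as np, cv2
from plant import *
def snap(name,f):
    c=get_calibration(name); im,d=get_image(name)
    np.savez('pics/'+f+'.npz',im=im,d=d,K=c["intrinsics"],T=c["world_from_camera"])
    cv2.imwrite('pics/'+f+'.png',im[:,:,::-1]); return im,d,np.array(c["intrinsics"]),np.array(c["world_from_camera"])
def world(d,K,T):
    v,u=np.mgrid[:d.shape[0],:d.shape[1]]
    p=np.stack([(u-K[0,2])/K[0,0]*d,(v-K[1,2])/K[1,1]*d,d],-1)
    return p@T[:3,:3].T+T[:3,3]
E
python3 - <<'E'
from h import *
im,d,K,T=snap("top","top0"); print(T.round(3))
im2,_,_,T2=snap("scene","scene0");print(T2.round(3))
cv2.imwrite('pics/both.png',cv2.resize(np.hstack([im,im2])[:,:,::-1],(800,300),interpolation=cv2.INTER_AREA))
W=world(d,K,T)
hsv=cv2.cvtColor(im,cv2.COLOR_RGB2HSV)
m=((hsv[...,0]<10)|(hsv[...,0]>170))&(hsv[...,1]>120)&(hsv[...,2]>60)&(d>0)
n,l,s,c=cv2.connectedComponentsWithStats(m.astype(np.uint8))
for i in range(1,n):
    if s[i,4]>30: 
        P=W[l==i]; top=P[P[:,2]>np.percentile(P[:,2],90)-.004]
        print(s[i],c[i].round(1),np.median(top,0).round(4),(top.min(0)/2+top.max(0)/2).round(4),np.ptp(top,axis=0).round(3))
print(observe()['time_s'])
E
```

```text
pics
[[ 0.024 -0.982  0.188  0.29 ]
 [-1.    -0.023  0.006  0.082]
 [-0.001 -0.188 -0.982  0.903]
 [ 0.     0.     0.     1.   ]]
[[-0.75  -0.31   0.584 -0.046]
 [-0.662  0.349 -0.664  0.65 ]
 [ 0.002 -0.885 -0.466  0.5  ]
 [ 0.     0.     0.     1.   ]]
[176 124  30  29 701] [190.4 137.9] [0.5428 0.2034 0.0846] [0.5423 0.2038 0.0854] [0.052 0.054 0.006]
[  2 161  48  21 465] [ 26.3 170.8] [0.4863 0.5277 0.0223] [0.4867 0.5331 0.024 ] [0.037 0.094 0.007]
[ 83 172  50  18 505] [107.1 180.5] [0.4716 0.3741 0.0179] [0.4723 0.3732 0.0193] [0.034 0.095 0.007]
[184 178  23  24 269] [195.  189.9] [0.4485 0.1915 0.0824] [0.4482 0.1922 0.0831] [0.037 0.038 0.006]
0.1
```

View pics/top0.png

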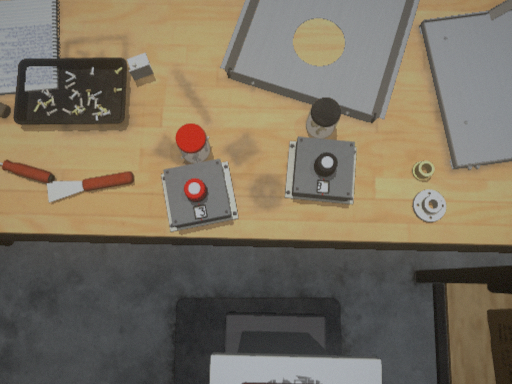

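The top view shows the red counter with its knob at (195,190), its window at (200,211) and the red jar behind it at (190,138). The measured heights of 83 and 85 mm match the given sizes. I'll move to a spot above the counter and read the window.

```bash
python3 - <<'E'
from h import *
o=observe(); print(o['tcp_rot'],o['eef_pos'])
T=np.array(get_calibration("wrist")["world_from_camera"]); print(T.round(3))
for y in (-1.5,-1,-.5,0,.5,1,1.5,2,2.5,3): 
    q=inverse_kinematics([.448,.192,.056],[np.pi,0,y]); print(y,None if q is None else np.round(q,2))
E
```

```text
[-3.13979184e+00 -2.24920992e-04  2.73277505e+00] [0.248165   0.57300838 0.23030168]
[[ 0.398  0.867  0.299  0.17 ]
 [ 0.917 -0.376 -0.132  0.607]
 [-0.002  0.326 -0.945  0.373]
 [ 0.     0.     0.     1.   ]]
-1.5 None
-1 None
-0.5 [ 0.24  0.1   2.02 -0.    1.02  2.31]
0 [ 0.24  0.1   2.02 -0.    1.02  1.81]
0.5 [ 0.24  0.1   2.02 -0.    1.02  1.31]
1 [ 0.24  0.1   2.02 -0.    1.02  0.81]
1.5 [ 0.24  0.1   2.02 -0.    1.02  0.31]
2 [ 0.24  0.1   2.02 -0.    1.02 -0.19]
2.5 [ 0.24  0.1   2.02  0.    1.02 -0.69]
3 [ 0.24  0.1   2.02  0.    1.02 -1.19]
```

```bash
cat >> h.py <<'E'
YB=0.124
def drum(f,c,yb,N=300):
    """rectified view of cover plane z=.045 about window: rows +x body up, cols body -y right; 0.25mm/px"""
    z=np.load('pics/'+f+'.npz'); im,K,T=z['im'],z['K'],z['T']
    s=.0002; v,u=np.mgrid[:N,:N+100]
    bx=-(.038)-(v-N/2)*s; by=-(u-N/2-50)*s
    X=c[0]+np.cos(yb)*bx-np.sin(yb)*by; Y=c[1]+np.sin(yb)*bx+np.cos(yb)*by
    P=np.stack([X,Y,np.full_like(X,.043)],-1)-T[:3,3]; p=P@T[:3,:3]
    mu=(p[...,0]/p[...,2]*K[0,0]+K[0,2]).astype(np.float32); mv=(p[...,1]/p[...,2]*K[1,1]+K[1,2]).astype(np.float32)
    return cv2.remap(im,mu,mv,cv2.INTER_CUBIC)
E
python3 - <<'E'
from h import *
movep([.448,.192,.165],[np.pi,0,np.pi+YB])
im,d,K,T=snap("wrist","w0")
W=world(d,K,T)
hsv=cv2.cvtColor(im,cv2.COLOR_RGB2HSV)
m=((hsv[...,0]<10)|(hsv[...,0]>170))&(hsv[...,1]>110)&(hsv[...,2]>50)&(d>0)
n,l,s,c=cv2.connectedComponentsWithStats(m.astype(np.uint8))
for i in range(1,n):
    if s[i,4]>100:
        P=W[l==i]; zt=np.percentile(P[:,2],90); top=P[P[:,2]>zt-.003]
        print(s[i],np.median(top,0).round(4),(top.min(0)/2+top.max(0)/2).round(4),np.ptp(top,axis=0).round(3))
# cover plane extents
m=(abs(W[...,2]-.048)<.003)&(np.hypot(W[...,0]-.448,W[...,1]-.192)<.09)&(d>0)
print(cv2.minAreaRect(W[m][:,:2].astype(np.float32)*1000),np.median(W[m][:,2]))
r=drum("w0",(.448,.192),YB); cv2.imwrite('pics/w0r.png',np.hstack([cv2.resize(im,(400,300)),r])[:,:,::-1])
o=observe();print(o['time_s'],o['q'],o['eef_pos'])
E
```

```text
[ 233  164   56   61 1880] [0.4446 0.1934 0.0824] [0.4478 0.194  0.0824] [0.038 0.038 0.005]
[ 395  204  109   32 2581] [0.471  0.3735 0.0175] [0.4717 0.374  0.018 ] [0.038 0.097 0.005]
[ 225  277   71   66 3668] [0.5404 0.2046 0.0842] [0.5422 0.205  0.0841] [0.056 0.055 0.004]
((462.96575927734375, 196.93313598632812), (141.4695587158203, 110.27410888671875), 12.591206550598145) 0.04796406080890861
1.75 [ 2.44258309e-01 -5.29516489e-02  1.94559005e+00  2.42219376e-04
  1.24848087e+00 -1.45135061e+00] [0.44806082 0.19275585 0.16526816]
```

View pics/w0r.png

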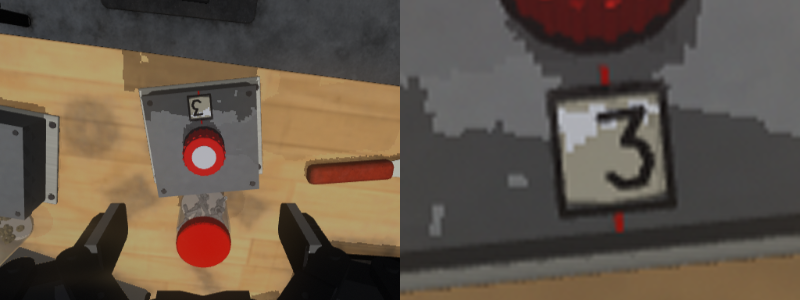

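The rectified view shows a 3 at about (628,148), just right of the window's centre at (612,148). The box yaw is about 0.22, going by the cover rectangle and the red index marks. I'll refine the angle with a polar unwrap.

```bash
cat >> h.py <<'E'
def polar(f,c,yb):
    """cols = angle about knob axis from body -x, positive to the right seen from the robot (ccw), 0.002 rad/px, centre col 300; rows radius 24..54 mm inner at top"""
    z=np.load('pics/'+f+'.npz'); im,K,T=z['im'],z['K'],z['T']
    v,u=np.mgrid[:150,:600]; a=yb+np.pi+(u-300)*.002; r=.024+v*.0002
    P=np.stack([c[0]+r*np.cos(a),c[1]+r*np.sin(a),np.full(r.shape,.043)],-1)-T[:3,3]; p=P@T[:3,:3]
    mu=(p[...,0]/p[...,2]*K[0,0]+K[0,2]).astype(np.float32); mv=(p[...,1]/p[...,2]*K[1,1]+K[1,2]).astype(np.float32)
    return cv2.remap(im,mu,mv,cv2.INTER_CUBIC)
def analyse(f,c,yb):
    R=polar(f,c,yb); h=cv2.cvtColor(R,cv2.COLOR_RGB2HSV); g=cv2.cvtColor(R,cv2.COLOR_RGB2GRAY)
    rm=((h[...,0]<8)|(h[...,0]>172))&(h[...,1]>120)&(h[...,2]>60)
    print('red inner,outer mark cols',[np.median(np.where(rm[a:b])[1]) for a,b in((0,35),(125,150))],rm[:35].sum(),rm[125:].sum())
    win=(g>110)&(h[...,1]<110); n,l,s,cc=cv2.connectedComponentsWithStats(win[40:115,200:400].astype(np.uint8))
    i=1+np.argmax(s[1:,4]); x0,y0,w,hh=s[i,:4]; print('white box cols',x0+200,x0+w+200,'rows',y0+40,y0+hh+40)
    d=(g<75)[40:115,200:400].astype(np.uint8); n,l,s,cc=cv2.connectedComponentsWithStats(d)
    for i in range(1,n):
        if s[i,4]>80: print('dark',s[i,0]+200,s[i,0]+s[i,2]+200,'rows',s[i,1]+40,s[i,1]+s[i,3]+40,s[i,4])
    out=R.copy(); cv2.line(out,(300,0),(300,20),(0,255,0)); cv2.imwrite('pics/'+f+'_p.png',out[:,:,::-1])
E
python3 - <<'E'
from h import *
analyse('w0',(.4478,.194),.22)
z=np.load('pics/top0.npz');W=world(z['d'],z['K'],z['T'])
m=(abs(W[...,2]-.048)<.004)&(np.hypot(W[...,0]-.448,W[...,1]-.193)<.085)
print(cv2.minAreaRect(W[m][:,:2].astype(np.float32)*1000))
E
```

```text
red inner,outer mark cols [np.float64(313.0), np.float64(307.0)] 243 291
white box cols 200 378 rows 40 115
dark 277 400 rows 40 113 3239
((458.751220703125, 195.01504516601562), (131.36007690429688, 110.16500854492188), 12.591662406921387)
```

View pics/w0_p.png

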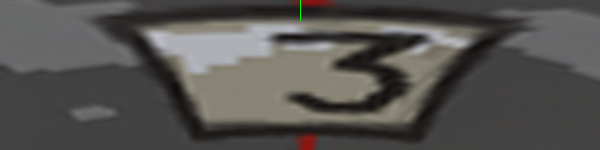

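The marks sit at about column 310 and the 3 is centred near column 350. That puts the 3 about 0.08 rad to the right, so the turn needed is about 0.71 rad. Next I'll grasp the knob and turn it.

```bash
python3 - <<'E'
from h import *
c=[.4478,.194]; yaw=.22+np.pi+.70
movep(c+[.13],[np.pi,0,yaw-2*np.pi])
o=observe();print(o['time_s'],o['q'][5])
print(move_l(c+[.052],feed=.08,max_force=15))
o=observe();print(o['eef_pos'],o['ft_force'])
gripper_to(.03,f_grip=25)
o=observe();print(o['time_s'],o['opening'],o['grasp_force'],o['ft_force'],o['eef_pos'])
if .034<o['opening']<.042:
    q=np.array(o['q']);q[5]+=.71;set_joints(q);hold(.2)
    o=observe();print(o['time_s'],o['q'][5]-q[5],o['ft_force'],o['torque'],o['eef_pos'])
    im,*_=snap('wrist','w1'); analyse('w1',c,.225)
    cv2.imwrite('pics/w1v.png',np.hstack([cv2.resize(im,(400,300)),drum('w1',c,.225)])[:,:,::-1])
E
```

```text
2.5333 -2.241645283342707
False
[0.44833464 0.19414531 0.05257647] [0.60452938 0.55556254 0.68749755]
4.1583 0.03748700759136662 26.485419273376465 [ 1.5818661  -4.15721912  3.06838304] [0.44863411 0.19365526 0.05259233]
5.075 -0.0010574521140693793 [ 1.27714043 -1.92446931  1.42302701] [-0.56059813 -0.08256166  0.03267823] [0.44865151 0.19358038 0.05258715]
red inner,outer mark cols [np.float64(308.5), np.float64(303.0)] 32 330
white box cols 200 400 rows 40 115
dark 239 371 rows 40 112 3892
```

View pics/w1v.png

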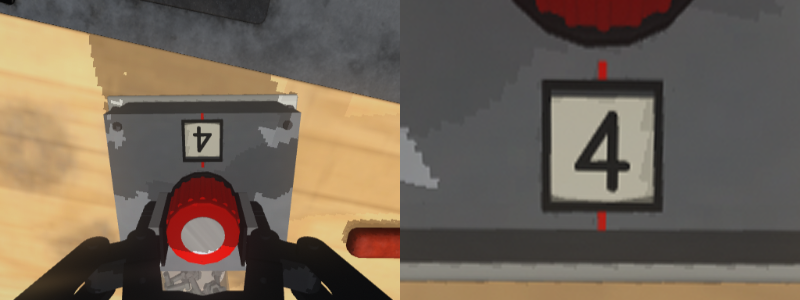

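The 4 is in the window with its bounding box centred at column 602, in line with the red marks at 602. I'll release, lift off and check again.

```bash
python3 - <<'E'
from h import *
c=[.4485,.1937]
gripper_to(.085)
move_l(c+[.12],feed=.1)
im,*_=snap('wrist','w2')
r=np.hstack([drum('w1',c,.222),drum('w2',c,.222)]); cv2.imwrite('pics/w2v.png',r[:,:,::-1])
o=observe();print(o['time_s'],o['ft_force'],o['opening'],o['eef_pos'])
E
```

```text
6.5333 [ 0.44046387  0.69143265 -1.20545111] 0.08471585132513029 [0.44783182 0.19352843 0.1191569 ]
```

View pics/w2v.png

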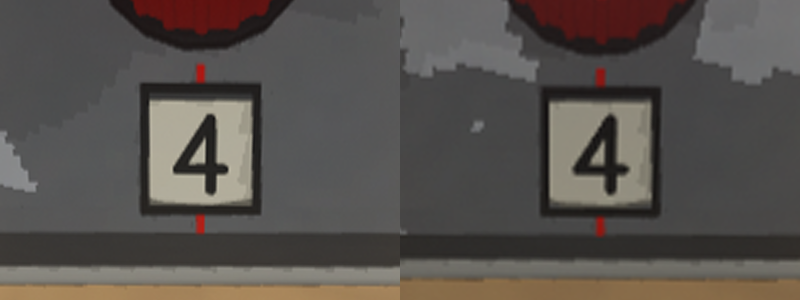

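After release the 4 is still centred: it spans 572–629, centre about 600, with the marks at 600 and the window from 541 to 660. The gripper is open and clear of everything, so I'm handing in.

```bash
python3 -c "
from plant import *
print(job_done())"
```

```text
the job is handed in; nothing more can be done
None
```

The red counter shows the 4 centred in its window with the knob released; I left the black-knob counter untouched and handed the job in at about 6.5 s.

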